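# Return the shared power bank and zero the loan dial

### The job

Take the orange power bank out of its leaning dock and push it long way in through the blue-edged slot in the sloping face of the grey return box, until it has dropped completely into the well inside; a stiff shutter in the chute stops it part-way, so it needs a firm push. Then turn the blue loan dial anticlockwise back to its zero stop and leave it there. Leave the other things on the ledge where they are.

Things in the scene. Friction and masses are not known exactly. Their poses are not given: they have to be found in the camera images.
- bank: Orange power bank with black bands at its upper end: a flat slab 14 mm thick (its x), 64 mm wide (y), 120 mm long (z), about 160 g. Origin: centre of its lower end; z runs to the upper end (tail). It stands in the dock leaning 25 degrees, tail towards the dock's -x; grip it across its 14 mm near the tail and draw it out along its length.
- bank_tail (a point): Centre of the power bank's upper end face, 120 mm from its origin along its length; same axes as the power bank.
- bank_center (a point): Middle of the power bank, 60 mm from its origin along its length.
- dock: White charging dock, fixed. Origin under the middle of its 120 x 90 mm foot, z up. The power bank's pocket is about 25 mm deep with 2 mm of play, its floor centre 20 mm ahead (+x) of the origin at height 30 mm; a back rest supports the under side up to 59 mm from the lower end; above that the power bank stands free all round.
- return_box: Grey return box with the storage well inside, fixed, 220 mm deep (x from -60 to +160 mm), 154 mm wide (y), about 210 mm high. Origin at its underside, straight below the middle of the slot; z up, x from the sloping face towards the flip lid at the back. The lid and its small lever do not move.
- slot: Flat white sloping face (120 x 150 mm) of the return box with a blue-edged slot. Origin: centre of the slot's mouth, 170 mm above the ledge. z points straight out of the face, 30 degrees from vertical towards the box's -x; y along the slot, x across it, up the slope. The slot is 67 mm (y) by 17 mm (x), 1.5 mm spare on each side of the power bank, no lead-in; the chute runs straight along -z.
- shutter_stop (a point): Hidden in the chute, 80 mm in from the mouth: a friction-held shutter that stops the power bank with 40 mm still standing out; its weight alone does not open it. A push of about 5 to 12 N for some 25 to 30 mm more (until 10 mm or less stands out) swings it aside for good, and the power bank slides on into the well by itself. Axes as the slot's.
- dial_base: White round base of the loan dial, 84 mm across, 6 mm thick, fixed, with a small red zero mark at its -x rim. Origin: centre of its underside, z up.
- dial (a joint): Angle of the blue loan dial, rad: 0 at the zero stop, growing clockwise as seen from above. At 0 the bar grip lies along the base's x with its white line at the red mark. It turns stiffly (0.04 N m) and stays where it is left.
- dial_grip (a point): Point on the dial's axis at the height to grip, 37 mm above the ledge; it turns with the dial, its x along the bar grip. The bar is 57 mm long, 14 mm thick, and stands from 12 to 44 mm above the ledge on a disc 60 mm across whose top is at 14 mm.
- watch: Bystander: black smartwatch on a white stand, 80 x 75 mm, 118 mm tall, loose. Origin under its centre.
- fob: Bystander: silver car key fob, 72 x 36 x 14 mm, loose. Origin under its centre.
- paperweight: Bystander: round green glass paperweight, 80 mm across, 46 mm tall, loose. Origin under its centre.
- clothespin: Bystander: orange plastic clothespin, 85 mm long, 12 mm tall, loose. Origin under its centre.
- glasses_case: Bystander: blue glasses case, 160 x 62 x 40 mm, loose. Origin under its centre.
- spray: Bystander: clear bottle, 52 mm across, 150 mm tall, loose. Origin under its centre.
- coin_bowl: Bystander: blue ceramic bowl, 110 mm across, 45 mm tall, loose. Origin under its centre.
Not all that is in view belongs to the job. Several things have the shape of the bank; the one meant has the colours described above.

How it is judged:
By the outcome, as a careful person would: the job done as asked, in the order asked, and still so for the second after the job is handed in, with the robot touching nothing.
It also fails if it takes over 61 s, if anything falls off the work surface, if the arm or the gripper's body presses on something with over 40 N, if the wrist force passes 120 N, or if a joint passes its speed limit or range.

### The arm

A 6-joint arm with a two-finger parallel gripper is mounted at the origin on the work surface. World frame = base frame: x ahead of the robot, y to its left, z up, the work surface at z = 0. Lengths are in m, angles in degrees, forces in N, time in s.
With the tool pointing down it reaches from about 0.4 to 0.825 m from the base axis. Payload 7 kg.
Tool frame: the origin (TCP) lies at the centre of the arm's flange, where the gripper is bolted on; the fingertips stand 178 mm ahead of it and the grasp point (between the pads) lies 159 mm ahead of it (ctrl.hold_point_z is the distance from the TCP to the grasp point, in m); z points along the fingers, y is the line along which they close (so a half turn about z gives the same grasp; the last joint's range is limited). The gripper opens to 88 mm and grips with 3 to 60 N. Pads are 19 mm wide; open, the fingers measure 130 mm over their backs; the gripper's body (78 mm by 193 mm) begins 47 mm behind the grasp point.
Start: joints at [92.023, 20.546, 0.682, 0, -70.136, -16.507], TCP at [0.169, 0.654, 0.405] pointing down, gripper open.
Joint ranges: [-176.03, 176.03], [-82.01, 121.73], [-58.28, 71.71], [-173.87, 95.51], [-174.79, -0.11], [-173.66, 173.66]. Speed limits (degrees/s): [136.94, 136.94, 172.46, 180, 180, 180].

### API

Orientations are given as [roll, pitch, yaw] about the fixed x, y, z axes, in that order (R = Rz(yaw) Ry(pitch) Rx(roll)).
In Python, from plant import ctrl gives the robot as it stands.
- The arm moves only by the shell command python3 -m inch 'ROWS'. ROWS is JSON, one flat list of numbers, 7 for each row, row after row: the closure, from 0 (fully open) to 1 (shut), then the shift along the tool's x, y, z in mm, then the turn, a rotation vector about the tool's x, y, z in degrees. In form: [hand, x, y, z, wx, wy, wz, hand, x, y, z, wx, wy, wz, ...]. A call has 1 to 5 rows; each row is the pose to reach, as a shift and turn from the pose commanded when the call began, along the tool's axes at that moment; what a row does not reach only later rows make up. A row lasts 1/10 s, in which the tool goes at most 50 mm and 8.59 degrees, less where a joint would pass 70% of its speed; a pose out of reach is approached as far as the arm can. A call with a gripper value outside its range is refused whole. The fingers move at their own pace and stop on an object; the grip force is fixed at half the most. Time passes only in rows, so rows that repeat a pose let the fingers close. It gives the time, the measured TCP pose, the force, the opening and the grip force at its end, in the units of the state.
- ctrl.get_obs(): the state, without advancing time (a new reading comes with each control period).
- ctrl.snapshot(name): name is "scene" or "top" or "wrist"; returns a dict with "frame" (480x640x3 uint8, red, green, blue), "K" (3x3 intrinsics, pixels), "k1" (the pictures are not rectified: a ray, as slopes to the right and down, at radius r is drawn at 1 + k1 r^2 times it, then the intrinsics apply), "R" (3x3) and "t" (3): a world point X has camera coordinates R X + t. Camera axes: x right, y down, z forward; pixel columns grow to the right and rows downward; lengths in m; the calibration is good to about 2 mm. A picture is of the moment at which its call begins. There is no depth.
- ctrl.close_job(): hands the job in; it is judged then, once.
Trained networks look in a picture, given as the dict that the camera call returned (one of the last four; its "shot" number tells which), for a name from the list of things; names that differ only in an ending like _2 or _b are one class to them, and where a whole thing is asked for, a point or a joint stands for the part that bears it (a point fixed in the world has none). Each returns a list of dicts, best first, with "p" (0 to 1); they miss things now and then, are a little off and sometimes report something else, mostly with a low value. They report only what shows in the picture. A call takes as long as a camera call. They do not tell look-alikes from the thing itself.
- ctrl.recognise(picture, thing): "location" ([x, y, z] in m, in world coordinates, good to about 4 mm: the middle of the surface that is visible of it).
- ctrl.trace(picture, thing): "pixels" (480x640 bool, what is visible of it).
- ctrl.mark_of(picture, thing): "location" ([x, y, z] in m, in world coordinates, good to about 4 mm: a listed point, or the origin of a listed thing).
The state is a dict: "clock": time; "joint_pos": joint angles; "qvel": joint speeds; "tau": joint torques, N m; "tool_pos": TCP position; "orientation": TCP orientation; "force": force on the tool from outside, world axes, zero at the start; "moment": the same for the moment, N m; "opening": finger opening in m; "gripper_force": force on a finger pad.
Only numpy, scipy, OpenCV 4.12 (cv2) and the standard library are available. Lean on these libraries where they do the work, as an engineer would, in place of code of your own. Each camera call takes 0.05 s, during which the arm holds its last target. There are 200 camera calls.

## Working session

There is one attempt and no reset: what is moved stays moved. The work goes in short steps, Python scripts to look and compute and a shell command to move; the robot and the scene stay as the last step left them, time stands still between calls to the robot, and variables do not carry over. Pictures are saved under pics/ and viewed, at most 10 in all, crops included, and the job is handed in when it is done.

```bash
mkdir -p pics; ls; cat > h.py <<'E'
import numpy as np, cv2
from plant import ctrl
from scipy.spatial.transform import Rotation as Ro
def pose():
    o=ctrl.get_obs(); return np.array(o['tool_pos']),Ro.from_euler('xyz',o['orientation'],degrees=True)
def save(s,n,box=None,f=1):
    im=s['frame'][...,::-1]
    if box: x0,y0,x1,y1=box; im=im[y0:y1,x0:x1]
    cv2.imwrite('pics/'+n,cv2.resize(im,None,fx=f,fy=f,interpolation=cv2.INTER_CUBIC))
def proj(s,X):
    c=s['R']@np.asarray(X,float)+s['t']; u=c[:2]/c[2]; u=u*(1+s['k1']*(u@u)); return (s['K']@np.append(u,1))[:2]
def ray(s,px):
    d=np.linalg.inv(s['K'])@np.append(px,1); u=d[:2].copy(); v=u.copy()
    for _ in range(20): v=u/(1+s['k1']*(v@v))
    r=s['R'].T@np.append(v,1); return -s['R'].T@s['t'], r/np.linalg.norm(r)
def plane(s,px,z):
    o,r=ray(s,px); return o+r*(z-o[2])/r[2]
def delta(P,R):  # target pose -> shift mm, rotvec deg in current commanded (approx measured) tool axes
    p,r=pose(); return np.round(r.inv().apply(P-p)*1000,1), np.round((r.inv()*R).as_rotvec(degrees=True),1)
E
python3 - <<'E'
from h import *
S={n:ctrl.snapshot(n) for n in('scene','top')}
for n,s in S.items():
    save(s,n+'0.png')
    for t in ['bank','bank_tail','bank_center','dock','return_box','slot','dial_base','dial_grip','watch','fob','paperweight','clothespin','glasses_case','spray','coin_bowl']:
        for d in ctrl.mark_of(s,t)[:4]:
            if d['p']>.2: print(n,t,round(d['p'],2),np.round(d['location'],3),np.round(proj(s,d['location'])))
print(ctrl.get_obs())
E
```

```text
pics
scene bank 0.86 [0.586 0.267 0.028] [425. 294.]
scene bank 0.71 [0.223 0.353 0.01 ] [429. 190.]
scene bank 0.57 [0.301 0.521 0.004] [494. 208.]
scene bank_tail 0.85 [0.114 0.29  0.009] [402. 165.]
scene bank_tail 0.82 [0.34  0.404 0.009] [456. 220.]
scene bank_tail 0.67 [0.538 0.264 0.141] [427. 251.]
scene bank_center 0.79 [0.555 0.266 0.083] [426. 271.]
scene bank_center 0.77 [0.17  0.323 0.008] [416. 178.]
scene bank_center 0.7 [0.322 0.462 0.006] [475. 215.]
scene dock 0.96 [0.565 0.261 0.003] [420. 293.]
scene slot 0.63 [0.624 0.016 0.17 ] [326. 280.]
scene dial_base 0.59 [ 0.548 -0.258  0.001] [212. 300.]
scene dial_grip 0.89 [ 0.541 -0.266  0.041] [206. 289.]
scene watch 0.88 [ 0.732 -0.244 -0.002] [215. 369.]
scene fob 0.93 [ 0.403  0.065 -0.001] [336. 247.]
scene paperweight 0.63 [ 0.703  0.259 -0.003] [429. 343.]
scene clothespin 0.6 [ 0.376 -0.141 -0.001] [258. 243.]
scene clothespin 0.47 [0.558 0.267 0.083] [426. 272.]
scene glasses_case 0.88 [ 0.358  0.294 -0.001] [417. 230.]
scene spray 0.86 [ 0.631 -0.458  0.001] [125. 335.]
scene coin_bowl 0.91 [0.59  0.476 0.002
[... 1399 characters left out ...]
33 -0.457 -0.005] [490. 185.]
{'clock': 1.6, 'joint_pos': array([ 9.20236523e+01,  2.05481119e+01,  6.80411564e-01,  2.07466843e-03,
       -7.01356788e+01, -1.65075932e+01]), 'qvel': array([-0.02452553,  0.03011317,  0.0332744 , -0.10610515,  0.04285391,
       -0.04465817]), 'tau': array([-1.61019241e-03, -5.82368231e+01,  2.93298554e+01,  7.00286463e+00,
        1.25137361e-02, -1.26619082e-05]), 'tool_pos': array([0.16883482, 0.65352438, 0.40463622]), 'orientation': array([ 1.79997315e+02, -2.83093226e-03, -1.44832358e+01]), 'force': array([ 0.05707482,  0.74941823, -0.06503515]), 'moment': array([0.05656494, 0.03365485, 0.01529638]), 'gripper_force': 0.0, 'opening': 0.08771476285261212}
```

```bash
python3 - <<'E'
import cv2,numpy as np
a=cv2.imread('pics/scene0.png');b=cv2.imread('pics/top0.png')
t=cv2.resize(b[120:420,80:520],(800,545))
cv2.imwrite('pics/topc.png',t); 
cv2.imwrite('pics/bankcrop.png',np.hstack([cv2.resize(a[210:330,370:490],(400,400)),cv2.resize(b[150:260,160:270],(400,400))]))
E
```

```text
(no output)
```

View pics/topc.png

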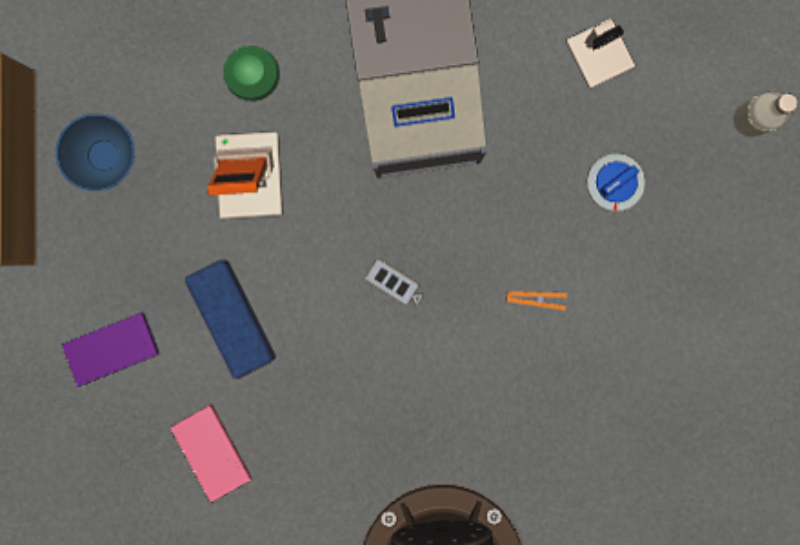

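View pics/scene0.png

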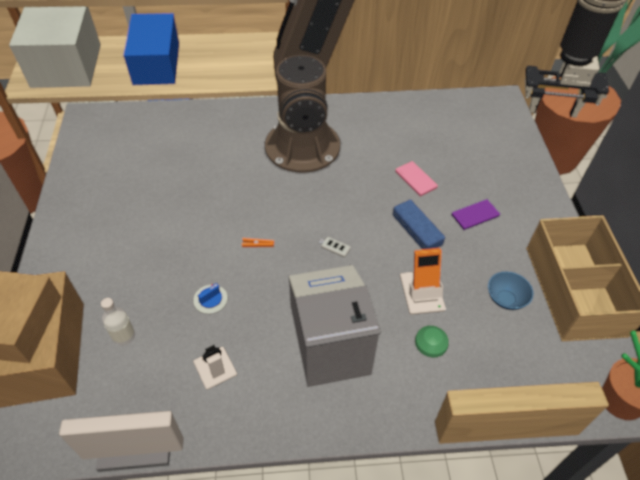

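View pics/bankcrop.png

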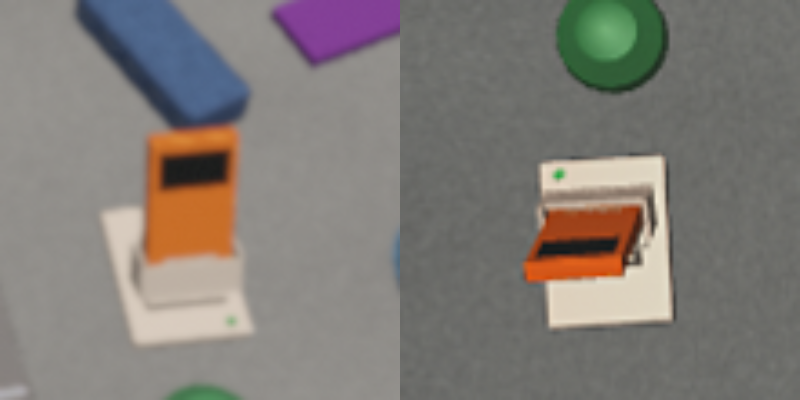

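The three bank-shaped things in topc.png are pink (210,453), purple (110,350) and orange in the white dock (240,175). The orange one, with the black band (enlarged in bankcrop.png), is the bank asked for. The slot is at (424,111), the dial at (616,182) with its red mark at (615,207).

```bash
python3 - <<'E'
from h import *
s=ctrl.snapshot('top')
f=lambda c:(np.array(c)-[400,0])/(400/110)+[160,150]
g=lambda c:np.array(c)/(800/440)+[80,120]
C=[plane(s,f(c),.006) for c in[(540,162),(664,155),(672,322),(550,328)]]
print('foot',np.round(C,3),np.mean(C,0).round(3))
def yaw(v): return np.degrees(np.arctan2(v[1],v[0])).round(1)
print([yaw(C[0]-C[3]),yaw(C[1]-C[2]),yaw(C[0]-C[1])-90,yaw(C[3]-C[2])-90])
L,R=plane(s,g((394.5,114.5)),.17),plane(s,g((453.5,107.5)),.17);print('slot',L,R,(L+R)/2,yaw(L-R)-90)
a,b=plane(s,g((375,173)),.135),plane(s,g((485,158)),.135);print('box lower edge yaw',yaw(a-b)-90)
print('dial zero',yaw(plane(s,g((615,207)),.006)-plane(s,g((616,182)),.006)),'bar',yaw(plane(s,g((636,170)),.044)-plane(s,g((603,193)),.044)))
# target: hover: bank hold point 15mm... 
B=Ro.from_euler('z',2.5,degrees=True)*Ro.from_euler('y',-25,degrees=True)
Rt=B*Ro.from_matrix(np.array([[0,-1,0],[-1,0,0],[0,0,-1]]).T)
bz=B.apply([0,0,1]); tail=np.array([.534,.266,.138]); print(bz, tail-.12*bz)
print(delta(tail+bz*(.159+.09),Rt), tail+bz*(.249))
E
```

```text
foot [[0.618 0.313 0.006]
 [0.622 0.225 0.006]
 [0.502 0.22  0.006]
 [0.499 0.307 0.006]] [0.56  0.266 0.006]
[np.float64(3.0), np.float64(2.1), np.float64(2.4000000000000057), np.float64(1.9000000000000057)]
slot [0.61993702 0.05226305 0.17      ] [ 0.62782406 -0.02340601  0.17      ] [0.62388054 0.01442852 0.17      ] 6.0
box lower edge yaw 6.900000000000006
dial zero 176.2 bar -56.2
[-0.42221602 -0.01843435  0.90630779] [0.58466592 0.26821212 0.02924307]
(array([349.8, 314.6,  41. ]), array([21.5, 15.9, 71.8])) [0.42886821 0.26140985 0.36367064]
```

```bash
cat >> h.py <<'E'
TM=Ro.from_matrix(np.array([[0,-1,0],[-1,0,0],[0,0,-1]]).T)
def frame(yaw,tilt): return Ro.from_euler('z',yaw,degrees=True)*Ro.from_euler('y',-tilt,degrees=True)
E
python3 -m inch '[0,350,315,41,21.5,15.9,71.8,0,350,315,41,21.5,15.9,71.8,0,350,315,41,21.5,15.9,71.8,0,350,315,41,21.5,15.9,71.8,0,350,315,41,21.5,15.9,71.8]'
python3 - <<'E'
from h import *
B=frame(2.4,25);bz=B.apply([0,0,1]);print(delta(np.array([.534,.266,.138])+bz*.249,B*TM))
E
```

```text
clock: 2.15
tool_pos: [0.307, 0.4441, 0.3832]
orientation: [-165.7, -4.0, -55.8]
force: [1.0, -0.0, -0.3]
opening: 0.0881
gripper_force: 0.0
(array([217.5,  10.4,  33.2]), array([ 9.3,  7. , 31.3]))
```

```bash
python3 -m inch '[0,217,10,33,9.3,7,31.3,0,217,10,33,9.3,7,31.3,0,217,10,33,9.3,7,31.3,0,217,10,33,9.3,7,31.3,0,217,10,33,9.3,7,31.3]'
python3 - <<'E'
from h import *
B=frame(2.4,25);bz=B.apply([0,0,1]);print(delta(np.array([.534,.266,.138])+bz*.249,B*TM))
s=ctrl.snapshot('wrist');save(s,'w1.png')
t=ctrl.snapshot('top')
for n in ['bank_tail','bank_center','bank']:
  for v in(s,t):
    for d in ctrl.mark_of(v,n)[:2]:print(n,round(d['p'],2),np.round(d['location'],4),np.round(proj(v,d['location'])))
# predicted tail corners
for y in(-.032,.032):
  for x in(-.007,.007): print(np.round(proj(s,np.array([.534,.266,.138])+B.apply([x,y,0]))))
E
```

```text
clock: 2.65
tool_pos: [0.4295, 0.2608, 0.3632]
orientation: [-155.1, -0.1, -87.7]
force: [0.5, 0.7, -0.4]
opening: 0.0876
gripper_force: 0.0
(array([-0.8,  0.4, -0.7]), array([ 0.1, -0.2, -0. ]))
bank_tail 0.95 [0.5303 0.261  0.1419] [327. 247.]
bank_tail 0.55 [0.1125 0.299  0.0073] [205. 391.]
bank_tail 0.47 [0.5329 0.2674 0.1367] [207. 223.]
bank_center 0.92 [0.3212 0.4635 0.0057] [141. 310.]
bank_center 0.68 [0.5586 0.2687 0.0864] [210. 214.]
bank 0.67 [0.5805 0.2689 0.0281] [328. 219.]
bank 0.91 [0.2252 0.3525 0.0078] [184. 347.]
bank 0.68 [0.5866 0.2671 0.0295] [215. 205.]
[335. 205.]
[314. 205.]
[334. 295.]
[314. 295.]
```

View pics/w1.png

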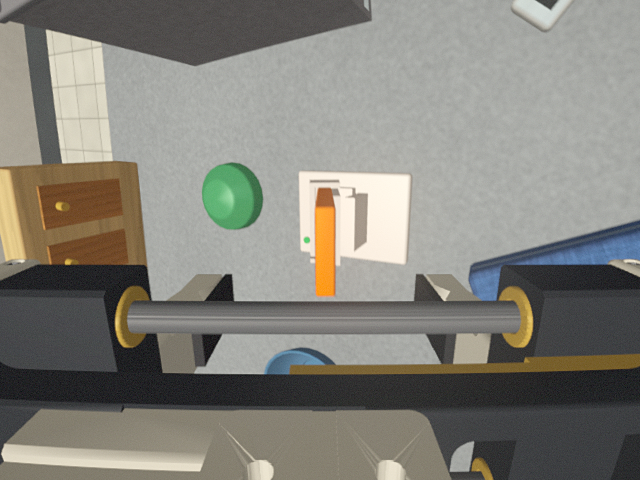

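In w1.png the tail face shows at (315–335, 205–296), matching the predicted corners to a pixel, so the pose is good enough to grip.

```bash
python3 -m inch '[0,0,0,40,0,0,0,0,0,0,75,0,0,0,0,0,0,97,0,0,0,0,0,0,97,0,0,0,1,0,0,97,0,0,0]'; python3 -m inch '[1,0,0,0,0,0,0,1,0,0,0,0,0,0,1,0,0,0,0,0,0,1,0,0,0,0,0,0,1,0,0,0,0,0,0]'
```

```text
clock: 3.55
tool_pos: [0.4702, 0.2658, 0.2759]
orientation: [-155.2, -0.2, -87.4]
force: [-0.2, -0.4, 0.3]
opening: 0.084
gripper_force: 0.0
clock: 4.05
tool_pos: [0.4697, 0.2666, 0.2765]
orientation: [-155.1, -0.1, -87.3]
force: [-0.5, -0.3, -0.2]
opening: 0.0451
gripper_force: 0.0
```

```bash
python3 -m inch '[1,0,0,0,0,0,0,1,0,0,0,0,0,0,1,0,0,0,0,0,0,1,0,0,0,0,0,0,1,0,0,0,0,0,0]'; python3 -m inch '[1,0,0,0,0,0,0,1,0,0,0,0,0,0,1,0,0,0,0,0,0]'
```

```text
clock: 4.55
tool_pos: [0.4698, 0.2663, 0.2759]
orientation: [-155.1, -0.1, -87.3]
force: [-0.3, -0.6, 0.1]
opening: 0.014
gripper_force: 30.0
clock: 4.85
tool_pos: [0.4698, 0.2663, 0.2759]
orientation: [-155.1, -0.1, -87.3]
force: [-0.3, 0.5, -1.3]
opening: 0.0144
gripper_force: 30.0
```

Gripped, opening 14 mm. Draw it out along its length.

```bash
python3 -m inch '[1,0,0,-10,0,0,0,1,0,0,-25,0,0,0,1,0,0,-50,0,0,0,1,0,0,-90,0,0,0,1,0,0,-130,0,0,0]'; python3 -m inch '[1,0,0,-45,0,0,0,1,0,0,-60,0,0,0,1,0,0,-60,0,0,0]'
python3 - <<'E'
from h import *
s=ctrl.snapshot('wrist');save(s,'w2.png')
t=ctrl.snapshot('top');q=ctrl.snapshot('scene')
for v in(t,q):
  for n in ['slot','return_box']:
    for d in ctrl.mark_of(v,n)[:1]:print(n,round(d['p'],2),np.round(d['location'],4))
p,r=pose();print(p,r.apply([0,0,1]),p+r.apply([0,0,.159]))
E
```

```text
clock: 5.35
tool_pos: [0.4143, 0.2639, 0.3942]
orientation: [-155.3, -0.2, -87.3]
force: [2.3, 1.3, 0.1]
opening: 0.0141
gripper_force: 30.0
clock: 5.65
tool_pos: [0.3894, 0.2634, 0.4511]
orientation: [-155.0, 0.2, -87.2]
force: [-0.3, 0.8, -1.4]
opening: 0.0136
gripper_force: 30.0
slot 0.76 [0.6251 0.0135 0.1701]
return_box 0.57 [ 0.6241  0.0145 -0.0013]
slot 0.72 [0.6255 0.0131 0.1683]
return_box 0.16 [ 0.3766 -0.1376 -0.003 ]
[0.39033622 0.26268313 0.44704476] [ 0.41911151  0.01535098 -0.90780498] [0.45697495 0.26512394 0.30270376]
```

View pics/w2.png

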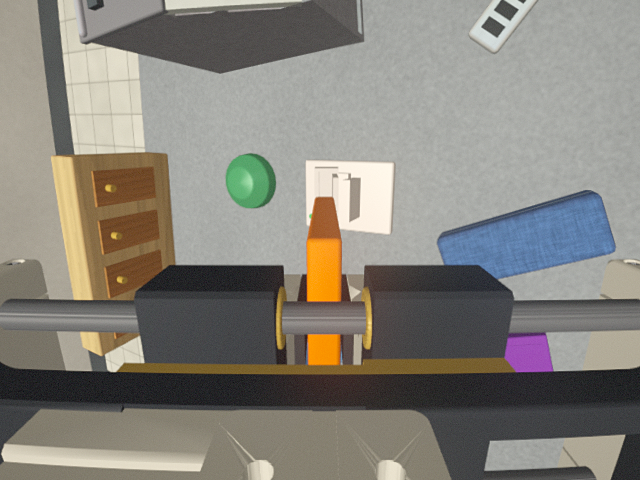

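The bank is in the hand: tail edge at (308–341, 240), lower end at (315–330, 198), and the dock pocket is empty. Next I go above the slot.

```bash
cat >> h.py <<'E'
YAW=6.4; SL=np.array([.6250,.0138,.1695]); TAIL=.151
def atslot(h,sl=None,yaw=None): # lower end h above mouth
    B=frame(YAW if yaw is None else yaw,30);sl=SL if sl is None else sl
    return delta(sl+B.apply([0,0,h+.12+TAIL]),B*TM)
E
python3 -c "
from h import *
print(atslot(.07))"
```

```text
(array([270.7, -54.9,   7.1]), array([ 5.2, -2. , -3.2]))
```

```bash
python3 -m inch '[1,40,-8,0,0.8,-0.3,-0.5,1,85,-17,0,1.6,-0.6,-1,1,130,-26,2,2.5,-1,-1.5,1,175,-35,4,3.4,-1.3,-2,1,220,-45,5,4.3,-1.7,-2.6]'
python3 -m inch '[1,35,-7,1,0.6,-0.2,-0.4,1,50,-10,2,0.9,-0.3,-0.6,1,50,-10,2,0.9,-0.3,-0.6,1,50,-10,2,0.9,-0.3,-0.6]'
python3 - <<'E'
from h import *
print(atslot(.07))
s=ctrl.snapshot('wrist');save(s,'w3.png')
import pickle;pickle.dump(s,open('w3.pkl','wb'))
for d in ctrl.mark_of(s,'slot')[:1]:print(round(d['p'],2),np.round(d['location'],4))
print(pose()[0])
E
```

```text
clock: 6.5
tool_pos: [0.443, 0.0431, 0.4626]
orientation: [-150.8, 0.1, -84.2]
force: [1.3, -0.1, -0.2]
opening: 0.0139
gripper_force: 30.0
clock: 6.9
tool_pos: [0.458, -0.004, 0.4655]
orientation: [-150.0, 0.1, -83.7]
force: [0.2, 0.7, -0.8]
opening: 0.0136
gripper_force: 30.0
(array([ 0.9,  2.6, -0.7]), array([ 0. ,  0.1, -0.1]))
0.62 [0.6282 0.0171 0.1695]
[ 0.45789332 -0.00315861  0.46565606]
```

View pics/w3.png

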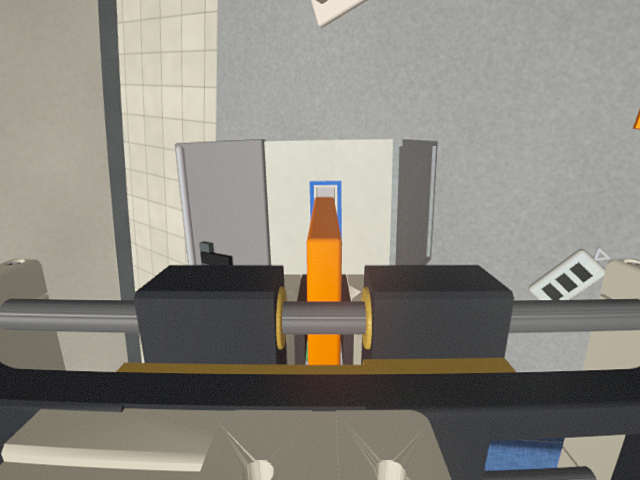

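```bash
python3 - <<'E'
from h import *
import pickle;s=pickle.load(open('w3.pkl','rb'))
f=s['frame'].astype(int)
for r in range(178,204,2): print(r,' '.join('%d,%d,%d'%tuple(f[r,c]) for c in range(306,318)))
print()
for r in (184,188,192,196,200,204): print(r,' '.join('%d,%d,%d'%tuple(f[r,c]) for c in range(330,346)))
print('col325',[tuple(f[r,325]) for r in range(176,204)])
hsv=cv2.cvtColor(s['frame'],cv2.COLOR_RGB2HSV)
m=(hsv[...,0]<16)&(hsv[...,1]>150)&(hsv[...,2]>60)
for r in (196,198,200,205,215,225,235,240,250,260): 
  c=np.where(m[r,250:400])[0]+250; print(r,c.min() if len(c) else 0,c.max() if len(c) else 0)
g=f.sum(2)
for r in (150,180,210,240,255):  # face edges
  d=np.diff(g[r,255:405]); print(r,255+np.argmax(abs(d[:30])),255+100+np.argmax(abs(d[100:])))
p,R=pose()
for x,y in[(.032,.007),(.032,-.007)]:
  for z in(TAIL:=.151,.271): print('pred bank',x,y,z,proj(s,p+R.apply([x,y,z])).round(1))
print('cam in tool',R.inv().apply(-s['R'].T@s['t']-p), (R.inv()*Ro.from_matrix(s['R'].T)).as_euler('xyz',degrees=True))
B=frame(6.4,30)
for x in(-.0085,.0085):
  for y in (-.0335,): print('pred slot',proj(s,np.array([.625,.0138,.1695])+B.apply([x,y,0])).round(1))
E
```

```text
178 218,217,202 220,217,204 219,217,203 222,221,205 220,219,202 224,222,208 223,223,205 223,222,206 223,220,205 223,221,204 220,217,202 218,216,199
180 216,215,202 221,219,204 221,218,201 210,210,202 208,211,204 200,202,197 198,199,195 199,200,196 199,201,196 199,202,205 200,204,205 199,200,205
182 220,217,202 224,222,205 227,222,204 144,169,208 81,134,211 62,121,207 69,128,210 65,125,209 63,121,205 70,126,210 65,126,207 71,126,209
184 219,219,203 222,219,202 228,221,203 152,171,208 67,125,207 61,122,208 62,127,209 69,126,208 94,133,210 87,130,208 89,131,208 90,133,208
186 219,216,201 221,217,200 227,223,204 176,186,205 89,137,209 64,126,209 64,122,208 111,142,196 230,221,202 228,223,201 223,220,203 226,222,203
188 219,217,201 221,218,200 225,220,202 174,184,205 85,134,208 61,124,208 56,122,209 98,126,200 225,219,202 223,220,202 174,173,163 184,181,175
190 217,215,202 222,220,205 222,217,200 169,184,204 88,132,208 66,126,210 55,122,209 101,135,208 231,224,209 226,222,205 179,179,169 182,181,178
192 216,214,199 222,218,203 222,217,199 171,186,206 90,135,209 63,124,208 47,117,207 104,1
[... 3006 characters left out ...]
, np.int64(92), np.int64(51)), (np.int64(156), np.int64(92), np.int64(53)), (np.int64(153), np.int64(90), np.int64(52)), (np.int64(155), np.int64(89), np.int64(54)), (np.int64(153), np.int64(90), np.int64(52))]
196 0 0
198 316 332
200 315 333
205 314 334
215 312 335
225 310 337
235 308 339
240 307 340
250 307 340
260 307 340
150 264 392
180 265 391
210 267 396
240 269 395
255 270 395
pred bank 0.032 0.007 0.151 [343. 245.]
pred bank 0.032 0.007 0.271 [334.  199.7]
pred bank 0.032 -0.007 0.151 [307. 245.]
pred bank 0.032 -0.007 0.271 [314.5 199.8]
cam in tool [ 0.06912196 -0.00062316  0.01919014] [-1.47295131e+01  4.45862478e-02  9.00736458e+01]
pred slot [336.4 183.9]
pred slot [317.6 183.9]
```

w3.png shows the blue slot frame (310–341, from row 181) with the hole 315.7–334.4 and the bank's lower edge at row 197, columns 314–334. I'll refine yaw with line fits on the face plane.

```bash
cat > fit.py <<'E'
from h import *
def edge(img,r,c0,c1):
    d=np.abs(np.diff(img[r,c0:c1].astype(float))); d[d<d.max()*.35]=0
    return c0+.5+(d*np.arange(len(d))).sum()/d.sum()
def onface(s,px,h=0.):
    o,r=ray(s,px);n=frame(YAW,30).apply([0,0,1]);P=o+r*((SL+n*h-o)@n)/(r@n)
    p,R=pose();return R.inv().apply(P-p)
def line(s,ch,rows,c0,c1,h=0.):
    P=np.array([onface(s,(edge(ch,r,c0,c1),r),h) for r in rows]);k=np.polyfit(P[:,0],P[:,1],1)
    res=np.std(P[:,1]-np.polyval(k,P[:,0]));return np.degrees(np.arctan(k[0])).round(2),(1e3*P[:,1].mean()).round(2),(1e3*res).round(2),(1e3*P[[0,-1],0]).round(1)
E
python3 - <<'E'
from fit import *
import pickle;s=pickle.load(open('w3.pkl','rb'))
g=s['frame'].sum(2)/3.;red=s['frame'][...,0]
print('faceL',line(s,g,range(146,240,4),258,276));print('faceR',line(s,g,range(146,240,4),384,400))
print('blueL out',line(s,red,range(184,236,2),305,311));print('blueR out',line(s,red,range(184,230,2),339,344))
print('bank',line(s,red,range(244,264,2),300,312,.19),line(s,red,range(244,264,2),335,344,.19))
print('hole end',onface(s,(325,186.8))*1e3, 'hole sides',onface(s,(315.6,190))*1e3,onface(s,(334.4,190))*1e3)
print('bank low',onface(s,(314.4,199),.07)*1e3,onface(s,(334.2,199),.07)*1e3,onface(s,(325,197),.07)*1e3)
E
```

```text
faceL (np.float64(-0.86), np.float64(-52.91), np.float64(0.29), array([ 69.8, -14.4]))
faceR (np.float64(-1.63), np.float64(65.18), np.float64(0.6), array([ 69.7, -14.6]))
blueL out (np.float64(0.95), np.float64(-13.64), np.float64(0.29), array([ 36.2, -10.6]))
blueR out (np.float64(-0.91), np.float64(15.63), np.float64(0.08), array([36.1, -4.9]))
bank (np.float64(-0.6), np.float64(-7.17), np.float64(0.03), array([32.6, 25.2])) (np.float64(-1.44), np.float64(6.12), np.float64(0.05), array([32.6, 25.2]))
hole end [ 33.60443991   0.87860004 340.36286928] hole sides [ 30.70846963  -7.68605603 340.37314033] [ 30.68633644   9.44203668 340.3689929 ]
bank low [ 32.63491942  -7.05049633 270.36727156] [ 32.61590754   7.14443096 270.36383626] [ 34.06371777   0.54903431 270.36137482]
```

```bash
python3 -m inch '[1,-2,0.8,20,0,0,0,1,-2,0.8,40,0,0,0,1,-2,0.8,55,0,0,0,1,-2,0.8,55,0,0,0,1,-2,0.8,55,0,0,0]'
python3 - <<'E'
from fit import *
s=ctrl.snapshot('wrist');save(s,'w4.png',(265,150,385,240),6)
import pickle;pickle.dump(s,open('w4.pkl','wb'))
red=s['frame'][...,0].astype(int)
for r in(188,192,196,200,204,208,212):print(r,red[r,305:346])
for c in (318,325,331):print(c,red[176:212,c], s['frame'][176:212,c,2])
E
```

```text
clock: 7.5
tool_pos: [0.4843, 0.0023, 0.4181]
orientation: [-150.0, 0.1, -83.5]
force: [0.7, 0.7, -1.0]
opening: 0.0137
gripper_force: 30.0
188 [229 149  71  64  57  70 141 198 201 201 204 202 201 205 203 201 201 203
 200 202 199 203 201 203 204 199 201 203 200 202 206 207 211 213 155  90
  76  73  70 129 227]
192 [225 146  69  64  61  68 143 224 226 148 148 191 200 202 200 204 199 199
 196 200 204 199 197 200 199 201 205 201 203 201 160 142 220 228 173  96
  73  79  69 131 225]
196 [224 174  78  65  66  64 129 228 227 164 136 183 191 191 189 192 191 186
 188 187 188 191 189 186 191 191 190 194 204 202 169 143 221 230 174  94
  74  86  76 135 227]
200 [225 170  82  67  64  70 127 225 225 209 187 163 155 156 154 155 152 156
 156 154 156 156 153 156 157 156 152 152 155 180 172 146 223 227 172  93
  74  79  75 129 225]
204 [224 172  84  68  64  61 101 226 219 191 172 153 155 153 154 157 156 155
 156 154 155 155 155 156 156 155 153 153 152 159 156 135 227 229 172  90
  78  76  74 133 224]
208 [222 202 107  68  68  62 106 224 200 177 157 156 154 155 156 156 154 154
 152 151 156 155 154 15
[... 437 characters left out ...]
06 210 206 203 200 197 195 194
 196 200 166  94  46  53  53  47  48  40  43  46  51  46  46  49  53  45]
325 [217 216 216 216 219 218 184 102  69  70  64 108 199 223 211 201 204 202
 202 202 188 164 156 151 156 157 156 154 155 153 153 158 156 156 151 154] [201 200 200 199 201 196 193 201 208 208 205 207 201 202 198 193 196 195
 194 197 165  94  54  46  55  57  53  53  53  50  51  57  54  49  52  46]
331 [218 218 217 217 220 224 187 100  75  71  73 113 201 222 213 204 205 201
 202 202 190 165 151 154 152 153 154 158 153 157 155 155 153 158 156 153] [201 201 201 200 202 202 204 206 209 207 208 207 203 202 198 195 199 194
 195 199 168  99  48  51  49  50  57  58  51  58  57  58  55  54  54  47]
```

View pics/w4.png

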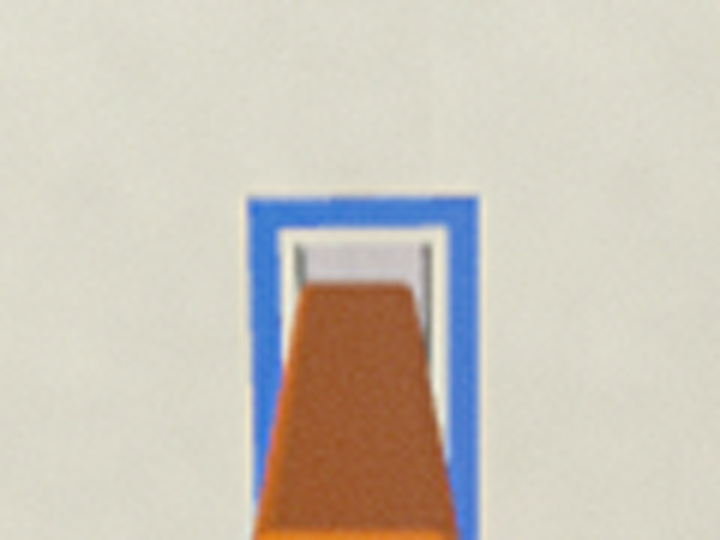

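```bash
python3 - <<'E'
from fit import *
import pickle;s=pickle.load(open('w4.pkl','rb'))
b=s['frame'][...,2].astype(int);red=s['frame'][...,0]
for r in(198,199,200,202):print(r,b[r,310:320],b[r,330:340])
p,R=pose();n=frame(YAW,30).apply([0,0,1]);print('mouth tool z',((SL-p)@n/(R.apply([0,0,1])@n))*1e3)
print('hole',onface(s,(313.6,193))*1e3,onface(s,(336.6,193))*1e3,onface(s,(325,190.2))*1e3)
for h in(.011,.015): print('bank',onface(s,(314.2,198.5),h)*1e3,onface(s,(333.8,198.5),h)*1e3,onface(s,(325,196.7),h)*1e3)
print('blue',line(s,red,range(190,210,2),302,309),line(s,red,range(190,210,2),342,346))
E
```

```text
198 [207 207 205 207 164  80  45  42  46  44] [ 50  48  56 107 198 171 131 203 207 206]
199 [208 207 204 209 154  68  38  45  53  45] [ 56  51  46  73 181 168 131 201 206 206]
200 [209 206 206 212 134  56  46  46  53  52] [ 59  49  48  67 148 166 135 202 204 206]
202 [207 200 203 195  95  46  50  56  48  52] [ 53  57  56  58 108 168 128 202 204 205]
mouth tool z 286.3632086091942
hole [ 33.72112037  -7.6283251  286.2565527 ] [ 33.73917284   9.80740144 286.2289233 ] [ 35.85092992   1.00937313 286.23539846]
bank [ 31.12165358  -6.92116702 275.26450427] [ 31.13584498   7.37880878 275.24184609] [ 32.44738733   0.95574291 275.24738361]
bank [ 31.70120979  -6.82091997 271.26227565] [ 31.71517905   7.25521732 271.23997213] [ 33.00619173   0.93269215 271.24542298]
blue (np.float64(-1.68), np.float64(-13.27), np.float64(0.14), array([36. , 22.2])) (np.float64(-0.96), np.float64(15.58), np.float64(0.01), array([36. , 22.2]))
```

```bash
python3 -m inch '[1,1,0.8,4,0,0,0,1,1,0.8,4,0,0,0,1,1,0.8,4,0,0,0,1,1,0.8,4,0,0,0]'
python3 - <<'E'
from fit import *
import pickle
p,R=pose();s0=pickle.load(open('w4.pkl','rb'))
s=ctrl.snapshot('wrist');pickle.dump(s,open('w5.pkl','wb'))
print('cam in tool',R.inv().apply(-s['R'].T@s['t']-p), (R.inv()*Ro.from_matrix(s['R'].T)).as_euler('xyz',degrees=True))
red,b=s['frame'][...,0].astype(int),s['frame'][...,2].astype(int)
for r in(192,194,197,198,199,200,202):print(r,red[r,308:320],red[r,330:342]);print(b[r,308:320],b[r,330:342])
print(red[180:204,325],b[180:204,325]);print(red[180:204,320],b[180:204,320])
E
```

```text
clock: 7.95
tool_pos: [0.4857, 0.0007, 0.4146]
orientation: [-149.9, 0.2, -83.5]
force: [-0.4, -0.3, -1.3]
opening: 0.0141
gripper_force: 30.0
cam in tool [ 0.06822348 -0.00083104  0.01909274] [-1.47996452e+01  1.69420568e-02  8.99610484e+01]
192 [ 64  64 104 228 228 224 223 227 225 222 222 224] [220 220 222 223 223 221 223 229 232 146  79  79]
[209 209 209 203 202 203 203 206 204 200 201 203] [200 199 201 201 202 201 202 206 205 208 207 207]
194 [ 69  61  97 226 226 205 132 173 200 203 205 203] [203 201 202 203 202 149 177 222 229 148  77  80]
[208 210 204 204 203 188 121 168 194 196 197 196] [196 195 196 195 194 140 161 202 204 207 207 207]
197 [ 64  63  85 195 226 207 113 172 178 166 166 168] [165 167 170 189 205 145 176 225 232 144  81  73]
[208 208 207 189 205 192 101 134  99  96  98 102] [ 97  99 125 165 199 139 162 204 205 207 208 207]
198 [ 59  62  86 194 226 209 128 178 169 152 150 151] [153 153 154 170 199 148 177 225 230 146  82  74]
[206 209 209 199 208 194 100  69  51  45  41  45] [ 51  48  54 116 197 144 160 203 205 209 208 206]
199 [ 66  66  91 195 226 219 158 181 168 
[... 266 characters left out ...]

[209 209 204 205 207 214 115  45  42  45  57  52] [ 58  53  47  61 145 130 162 202 206 206 206 206]
202 [ 64  59  83 195 223 224 197 176 155 157 155 154] [154 154 154 153 158 137 170 224 230 147  82  77]
[207 206 207 205 205 214 106  39  37  52  50  49] [ 53  54  54  50  90 130 152 202 204 207 208 207]
[216 218 216 218 220 179  83  67  69  71 116 201 220 212 204 202 191 165
 150 152 157 157 155 155] [200 201 199 199 199 194 202 207 206 209 207 203 199 198 197 195 169  99
  43  52  52  54  51  55]
[217 213 217 219 219 184  97  67  71  70 112 203 223 214 203 202 191 166
 154 154 153 155 156 152] [200 198 200 199 198 204 207 207 207 209 208 205 203 199 196 200 167  96
  50  43  57  47  52  42]
```

```bash
cat > rel.py <<'E'
from fit import *
import pickle,sys
def rel(s,hole,bank,gap):
    # hole/bank: (left,right,row_sides,row_end); tool frame via fixed camera mount
    C=Ro.from_euler('xyz',[-14.77,.03,90.0],degrees=True);c=np.array([.0687,-.0007,.0191])
    def at(px,z):
        o,r=ray(s,px);r=C.apply(s['R']@r);return (c+r*(z-c[2])/r[2])*1e3
    out=[]
    for (l,r,rs,re),z in((hole,.271+gap),(bank,.271)):
        a,b,e=at((l,rs),z),at((r,rs),z),at(((l+r)/2,re),z); out.append((b[1]-a[1],(a[1]+b[1])/2,e[0]))
    (wh,yh,xh),(wb,yb,xb)=out
    print('widths',round(wh,2),round(wb,2),'shift x',round(xh-1.5-xb,2),'shift y',round(yh-yb,2))
E
python3 - <<'E'
from rel import *
L=lambda n:pickle.load(open(n,'rb'))
for g in(.065,.07):rel(L('w3.pkl'),(315.6,334.4,190,186.9),(314.3,334.1,199,197.),g)
for g in(.01,.015):rel(L('w4.pkl'),(313.6,336.7,193,190.),(314.2,333.9,199,197.),g)
for g in(.007,.011):rel(L('w5.pkl'),(313.3,336.4,196,193.),(314.3,333.8,199,197.),g)
E
```

```text
widths 16.9 14.24 shift x -1.52 shift y 0.87
widths 17.17 14.24 shift x -2.08 shift y 0.89
widths 17.2 14.17 shift x 2.32 shift y 0.84
widths 17.53 14.17 shift x 1.72 shift y 0.86
widths 17.04 14.02 shift x 0.47 shift y 0.6
widths 17.3 14.02 shift x -0.04 shift y 0.62
```

```bash
python3 -m inch '[1,0.2,0.6,0,0,0,0,1,0.2,0.6,3,0,0,0,1,0.2,0.6,6,0,0,0,1,0.2,0.6,9,0,0,0,1,0.2,0.6,9,0,0,0]'
python3 -m inch '[1,0,0,2,0,0,0,1,0,0,4,0,0,0,1,0,0,4,0,0,0]'
python3 - <<'E'
from rel import *
o=ctrl.get_obs();p,R=pose();print(R.inv().apply(o['force']),R.inv().apply(o['moment']))
s=ctrl.snapshot('wrist');pickle.dump(s,open('w6.pkl','wb'));save(s,'w6.png',(265,150,385,240),6)
E
```

```text
clock: 8.5
tool_pos: [0.4899, 0.001, 0.4056]
orientation: [-150.0, 0.2, -83.6]
force: [1.0, -0.3, -1.6]
opening: 0.0137
gripper_force: 30.0
clock: 8.8
tool_pos: [0.4918, 0.0013, 0.4025]
orientation: [-149.9, 0.2, -83.6]
force: [0.6, -0.6, -1.6]
opening: 0.0137
gripper_force: 30.0
[0.70025368 0.28755817 1.63742233] [-1.90561548 -0.0571582   0.05116858]
```

View pics/w6.png

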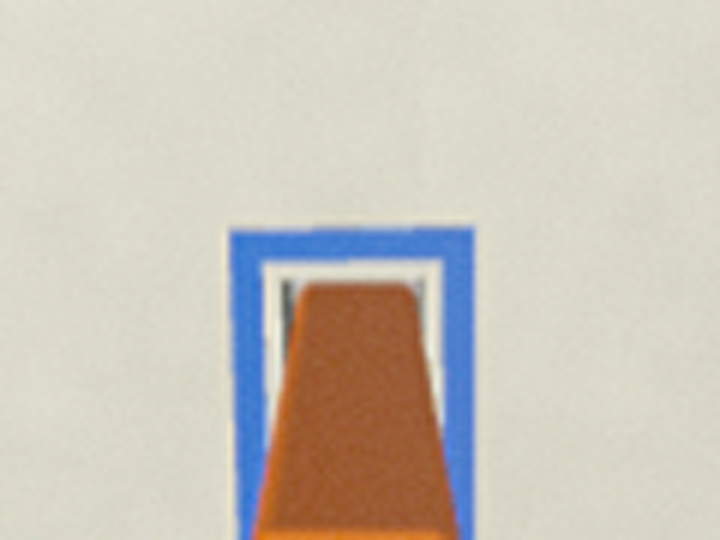

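```bash
python3 - <<'E'
from rel import *
s=pickle.load(open('w6.pkl','rb'))
red,b=s['frame'][...,0].astype(int),s['frame'][...,2].astype(int)
for r in(198,199,200,202):print(r,red[r,306:318],red[r,330:342]);print(b[r,306:318],b[r,330:342])
for c in(318,325,330):print(red[186:204,c],b[186:204,c])
for g in(-.001,.003):rel(s,(311.8,335.9,199,196.0),(314.3,334.1,199,197.),g)
E
```

```text
198 [ 70  54 102 225 226 206 105 134 186 190 171 152] [151 152 151 163 168 170 222 228 173  93  81  72]
[209 208 202 201 206 189  96 132 166 108  54  43] [ 48  55  53 102 165 157 203 206 204 207 209 204]
199 [ 67  59 103 225 230 208 108 134 188 187 162 152] [152 156 152 152 146 166 224 228 176  90  73  82]
[208 208 208 203 207 190  99 134 126  66  34  37] [ 50  54  45  62 123 154 203 207 209 206 207 208]
200 [ 68  55 101 227 228 209 105 117 191 184 159 154] [158 155 152 150 137 169 223 228 175  90  77  74]
[207 209 207 204 207 191  97 114  95  47  37  50] [ 62  58  46  48  89 157 205 205 207 208 208 205]
202 [ 73  57 104 227 228 209 110 109 196 179 159 154] [153 154 155 150 145 168 224 227 172  92  75  80]
[209 207 207 203 206 192 107 100  55  42  50  49] [ 53  53  54  47  74 156 206 205 205 206 206 206]
[220 192 122  69  71  68  69 142 209 221 199 167 154 154 152 154 156 157] [200 191 202 209 208 208 208 206 206 207 172  97  51  49  47  48  51  56]
[221 191 121  75  72  67  85 171 216 222 201 165 155 155 156 153 160 156] [200 201 204 209 208 208 207 203 204 206 173  96  47  49  55  53  58  53]
[222 193 127  76  75  65  85 172 217 222 200 165 151 152 158 154 153 154] [200 202 207 207 208 207 209 206 204 205 171  96  48  50  62  51  53  57]
widths 17.26 14.24 shift x -0.64 shift y -0.25
widths 17.54 14.24 shift x -1.19 shift y -0.25
```

```bash
python3 -m inch '[1,-0.5,-0.5,0,0,0,0,1,-0.5,-0.5,0,0,0,0,1,-0.5,-0.5,2,0,0,0,1,-0.5,-0.5,4,0,0,0,1,-0.5,-0.5,4,0,0,0]'
python3 -m inch '[1,0,0,2,0,0,0,1,0,0,4,0,0,0,1,0,0,4,0,0,0]'
python3 - <<'E'
from rel import *
o=ctrl.get_obs();p,R=pose();print(R.inv().apply(o['force']),R.inv().apply(o['moment']))
E
```

```text
clock: 9.35
tool_pos: [0.4942, 0.0021, 0.3992]
orientation: [-150.0, 0.2, -83.6]
force: [-0.2, -0.2, -1.0]
opening: 0.0137
gripper_force: 30.0
clock: 9.65
tool_pos: [0.4962, 0.0023, 0.3957]
orientation: [-150.0, 0.2, -83.5]
force: [-0.7, -0.9, -1.9]
opening: 0.0137
gripper_force: 30.0
[0.79840229 1.6550974  1.2202621 ] [-1.92897305 -0.0473746   0.08494045]
```

```bash
python3 -m inch '[1,0,0,3,0,0,0,1,0,0,6,0,0,0,1,0,0,9,0,0,0,1,0,0,12,0,0,0,1,0,0,12,0,0,0]'
python3 - <<'E'
from rel import *
o=ctrl.get_obs();p,R=pose();print(R.inv().apply(o['force']),R.inv().apply(o['moment']))
s=ctrl.snapshot('wrist');pickle.dump(s,open('w7.pkl','wb'));save(s,'w7.png',(225,150,425,300),4)
E
```

```text
clock: 10.15
tool_pos: [0.5022, 0.003, 0.3851]
orientation: [-150.0, 0.2, -83.6]
force: [0.1, -0.3, -0.8]
opening: 0.014
gripper_force: 30.0
[0.27184157 0.34984183 0.67779521] [-1.90282842 -0.04064615  0.0159522 ]
```

View pics/w7.png

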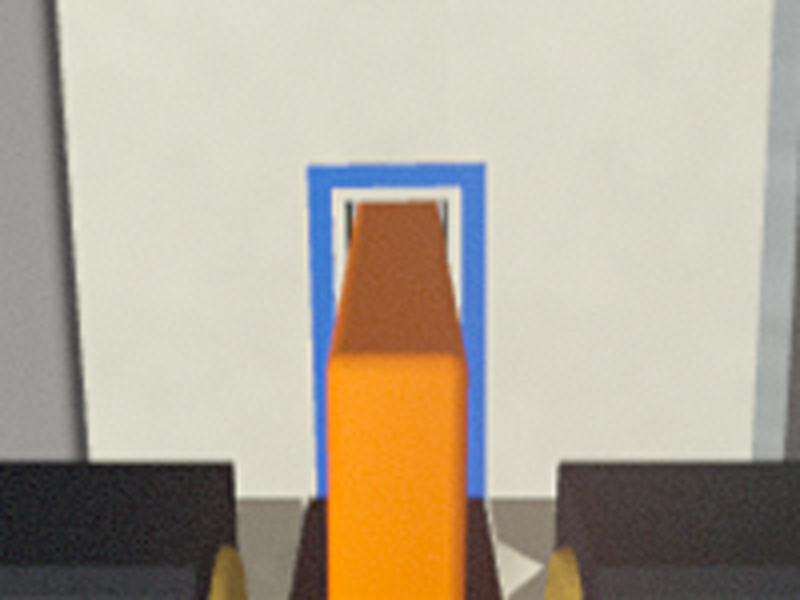

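The bank's lower end is in the slot: its side face is cut by the rim at row 200 and it is centred sideways. Feed in.

```bash
python3 -m inch '[1,0,0,8,0,0,0,1,0,0,16,0,0,0,1,0,0,24,0,0,0,1,0,0,30,0,0,0,1,0,0,30,0,0,0]'
python3 -m inch '[1,0,0,6,0,0,0,1,0,0,12,0,0,0,1,0,0,18,0,0,0,1,0,0,20,0,0,0,1,0,0,20,0,0,0]'
python3 - <<'E'
from rel import *
o=ctrl.get_obs();p,R=pose();print(R.inv().apply(o['force']),R.inv().apply(o['moment']))
n=frame(YAW,30).apply([0,0,1]);print('tcp over face',(p-SL)@n)
E
```

```text
clock: 10.7
tool_pos: [0.5172, 0.0046, 0.3584]
orientation: [-150.0, 0.1, -83.6]
force: [1.7, -0.1, -1.5]
opening: 0.0138
gripper_force: 30.0
clock: 11.2
tool_pos: [0.5271, 0.0058, 0.342]
orientation: [-150.0, 0.2, -83.6]
force: [-0.5, -0.1, -2.4]
opening: 0.014
gripper_force: 30.0
[0.07794319 1.63380816 1.82032954] [-1.91353953 -0.02418329  0.01487923]
tcp over face 0.19853196144554042
```

```bash
python3 -m inch '[1,0,0,4,0,0,0,1,0,0,7,0,0,0,1,0,0,10,0,0,0,1,0,0,13,0,0,0,1,0,0,13,0,0,0]'
python3 - <<'E'
from rel import *
o=ctrl.get_obs();p,R=pose();print(R.inv().apply(o['force']),R.inv().apply(o['moment']))
n=frame(YAW,30).apply([0,0,1]);print('tcp over face',(p-SL)@n)
E
```

```text
clock: 11.7
tool_pos: [0.5336, 0.0067, 0.3311]
orientation: [-149.9, 0.2, -83.5]
force: [0.6, 0.3, -0.7]
opening: 0.0136
gripper_force: 30.0
[-0.25517197 -0.23098295  0.96267777] [-1.8508761   0.01237693  0.04764885]
tcp over face 0.18575872413374986
```

```bash
python3 -m inch '[1,0,0,2,0,0,0,1,0,0,4,0,0,0,1,0,0,4,0,0,0]'
python3 - <<'E'
from rel import *
o=ctrl.get_obs();p,R=pose();print(R.inv().apply(o['force']),R.inv().apply(o['moment']))
n=frame(YAW,30).apply([0,0,1]);print('tcp over face',(p-SL)@n)
s=ctrl.snapshot('wrist');save(s,'w8.png',(225,150,425,300),4)
E
```

```text
clock: 12.0
tool_pos: [0.5356, 0.0069, 0.3277]
orientation: [-149.9, 0.2, -83.5]
force: [-2.3, 0.2, 0.4]
opening: 0.0138
gripper_force: 30.0
[-0.49081791  1.76890975 -1.50631026] [-1.82266822 -0.0726942  -0.01176718]
tcp over face 0.1818028014633275
```

View pics/w8.png

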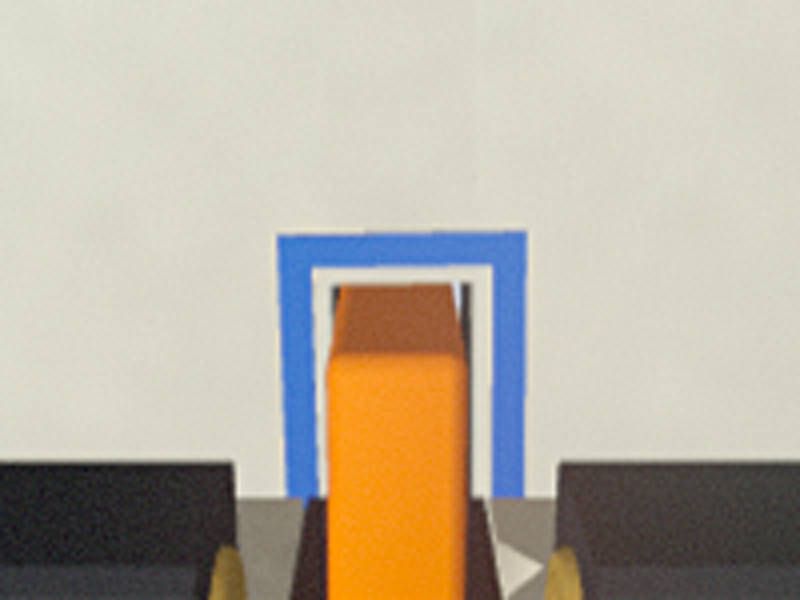

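w8.png shows the bank nearly seated on the shutter: mouth at row 221, tail edge at row 239, and the first push-back is felt. I release, back off, shut the fingers and push on the tail with the fingertips.

```bash
python3 -m inch '[0.6,0,0,0,0,0,0,0.6,0,0,0,0,0,0,0.6,0,0,0,0,0,0,0.6,0,0,0,0,0,0,0.6,0,0,-10,0,0,0]'
python3 -m inch '[0.6,0,0,-20,0,0,0,0.6,0,0,-35,0,0,0,1,0,0,-35,0,0,0,1,0,0,-35,0,0,0,1,0,0,-35,0,0,0]'
python3 -m inch '[1,0,0,0,0,0,0,1,0,0,0,0,0,0,1,0,0,0,0,0,0,1,0,0,0,0,0,0,1,0,0,0,0,0,0]'
python3 - <<'E'
from rel import *
o=ctrl.get_obs();p,R=pose();print(R.inv().apply(o['force']))
n=frame(YAW,30).apply([0,0,1]);print('tcp over face',(p-SL)@n)
s=ctrl.snapshot('wrist');save(s,'w9.png',(225,150,425,300),4)
E
```

```text
clock: 12.55
tool_pos: [0.5303, 0.006, 0.3353]
orientation: [-150.1, 0.1, -83.6]
force: [-0.5, -1.3, 0.9]
opening: 0.0352
gripper_force: 0.0
clock: 13.05
tool_pos: [0.513, 0.0042, 0.3659]
orientation: [-150.0, 0.2, -83.5]
force: [-0.1, -0.2, -0.1]
opening: 0.0165
gripper_force: 0.0
clock: 13.55
tool_pos: [0.5131, 0.0043, 0.3666]
orientation: [-149.9, 0.2, -83.6]
force: [-0.4, -0.2, 0.8]
opening: 0.0004
gripper_force: 0.0
[ 0.1779069  -0.06476894 -0.91917502]
tcp over face 0.22680509125948356
```

View pics/w9.png

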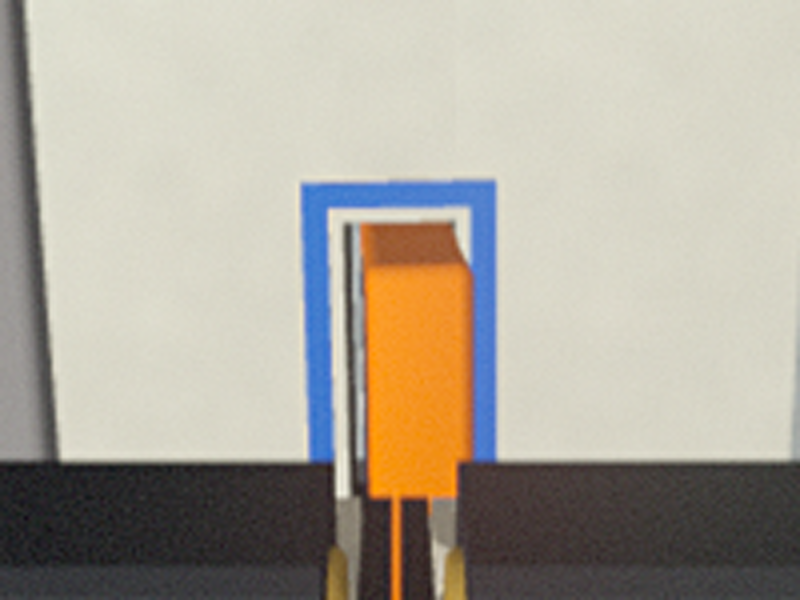

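```bash
python3 -m inch '[1,0,0,8,0,0,0,1,0,0,14,0,0,0,1,0,0,20,0,0,0,1,0,0,25,0,0,0,1,0,0,30,0,0,0]'
python3 -m inch '[1,0,0,4,0,0,0,1,0,0,8,0,0,0,1,0,0,11,0,0,0,1,0,0,11,0,0,0]'
python3 - <<'E'
from rel import *
o=ctrl.get_obs();p,R=pose();print(R.inv().apply(o['force']),R.inv().apply(o['moment']))
n=frame(YAW,30).apply([0,0,1]);print('tcp over face',(p-SL)@n)
s=ctrl.snapshot('wrist');save(s,'w10.png',(225,150,425,300),4)
hsv=cv2.cvtColor(s['frame'],cv2.COLOR_RGB2HSV);m=(hsv[...,0]<18)&(hsv[...,1]>150)&(hsv[...,2]>60);m[:, :280]=0;m[:,370:]=0
ys,xs=np.where(m[200:270]);print('orange',len(ys),(ys.min()+200,ys.max()+200,xs.min(),xs.max()) if len(ys) else '')
E
```

```text
clock: 14.1
tool_pos: [0.5282, 0.0061, 0.3402]
orientation: [-149.9, 0.2, -83.6]
force: [-0.5, -0.2, 2.1]
opening: 0.0003
gripper_force: 1.5
clock: 14.5
tool_pos: [0.5334, 0.0065, 0.3304]
orientation: [-150.0, 0.2, -83.6]
force: [-0.1, -0.5, -0.6]
opening: 0.0002
gripper_force: 0.0
[0.48136853 0.42180417 0.42584555] [-1.6213348   0.02574097  0.06081942]
tcp over face 0.18528991182084167
orange 1430 (np.int64(221), np.int64(269), np.int64(310), np.int64(341))
```

```bash
cat > prof.py <<'E'
from rel import *
def prof(s):
    hsv=cv2.cvtColor(s['frame'],cv2.COLOR_RGB2HSV);m=(hsv[...,0]<18)&(hsv[...,1]>150)&(hsv[...,2]>60)
    for r in range(205,275,4):
        c=np.where(m[r,290:360])[0]+290
        if len(c):print(r,c.min(),c.max(),s['frame'][r,c[len(c)//2]],end='; ')
    print()
def st():
    o=ctrl.get_obs();p,R=pose();n=frame(YAW,30).apply([0,0,1])
    print('F',R.inv().apply(o['force']).round(1),'tcp over face',((p-SL)@n).round(4))
E
python3 - <<'E'
from prof import *
prof(ctrl.snapshot('wrist'))
E
python3 -m inch '[1,0,0,2,0,0,0,1,0,0,4,0,0,0]'
python3 - <<'E'
from prof import *
st();prof(ctrl.snapshot('wrist'))
E
```

```text
221 310 339 [151  85  49]; 225 310 340 [234 141  56]; 229 310 341 [246 149  44]; 233 310 341 [245 147  41]; 237 310 341 [244 147  41]; 241 313 341 [243 148  36]; 245 313 341 [243 146  36]; 249 311 341 [243 146  31]; 253 311 341 [243 145  32]; 257 311 341 [242 144  11]; 261 311 341 [241 138   7]; 265 311 339 [241 143  23]; 269 311 338 [241 141  11]; 273 311 338 [227 127  25]; 
clock: 14.8
tool_pos: [0.5356, 0.0072, 0.3279]
orientation: [-149.9, 0.2, -83.5]
force: [0.2, 0.3, -0.3]
opening: 0.0008
gripper_force: 0.2
F [-0.2 -0.1  0.4] tcp over face 0.182
221 313 340 [154  89  57]; 225 311 342 [233 138  42]; 229 314 342 [246 150  44]; 233 312 343 [243 144  32]; 237 312 343 [244 149  42]; 241 312 343 [244 149  44]; 245 312 342 [243 146  32]; 249 312 343 [243 144  26]; 253 312 343 [243 146  34]; 257 312 343 [243 143  29]; 261 312 343 [243 146  33]; 265 312 342 [241 140   3]; 269 315 338 [243 148  37]; 273 313 338 [230 134  28];
```

```bash
python3 - <<'E'
from prof import *
n=frame(YAW,30)
for nm in('wrist','scene','top'):
    s=ctrl.snapshot(nm)
    for k in('bank_tail','slot'):
        for d in ctrl.mark_of(s,k)[:3]:
            if k!='slot' or nm=='wrist': print(nm,k,round(d['p'],2),np.round(d['location'],3),'in slot frame mm',(n.inv().apply(d['location']-SL)*1e3).round(1))
    if nm=='wrist':
        f=s['frame'].astype(int);w=s
for r in(206,212,216,220,224,228,236,244,252,260,268,276): print(r,[tuple(int(v) for v in f[r,c]) for c in range(300,352,4)])
E
```

```text
wrist bank_tail 0.9 [0.625 0.011 0.176] in slot frame mm [ 2.7 -2.5  6. ]
scene bank_tail 0.78 [0.113 0.292 0.009] in slot frame mm [-493.6  333.8  100. ]
scene bank_tail 0.71 [0.34  0.405 0.009] in slot frame mm [-287.4  420.6  -19.4]
scene bank_tail 0.64 [0.627 0.012 0.17 ] in slot frame mm [ 1.9 -1.6 -0.3]
top bank_tail 0.96 [0.113 0.298 0.005] in slot frame mm [-495.4  339.1   96.1]
top bank_tail 0.8 [0.341 0.408 0.01 ] in slot frame mm [-286.1  423.3  -18.8]
206 [(223, 219, 202), (227, 221, 205), (221, 217, 199), (223, 219, 200), (220, 215, 198), (220, 216, 199), (219, 216, 196), (222, 216, 198), (223, 219, 199), (220, 216, 196), (218, 214, 197), (212, 210, 196), (205, 201, 190)]
212 [(71, 126, 207), (75, 130, 208), (69, 127, 206), (77, 125, 207), (78, 128, 206), (73, 128, 205), (71, 124, 204), (78, 126, 205), (74, 128, 204), (81, 127, 205), (77, 127, 205), (85, 132, 207), (79, 126, 203)]
216 [(70, 129, 207), (176, 184, 204), (176, 185, 204), (191, 191, 201), (199, 197, 203), (200, 197, 198), (200, 195, 201), (202, 199, 201), (204, 202, 202), (203, 202, 200), (203, 203, 202), (2
[... 1237 characters left out ...]
43, 31), (241, 145, 36), (240, 143, 40), (230, 133, 38), (216, 218, 205), (102, 134, 205)]
260 [(65, 122, 203), (209, 205, 191), (166, 164, 150), (138, 79, 46), (252, 151, 0), (245, 148, 29), (244, 149, 26), (242, 145, 18), (240, 141, 26), (238, 140, 20), (231, 132, 29), (216, 217, 205), (100, 131, 201)]
268 [(60, 51, 53), (60, 52, 53), (57, 53, 47), (161, 86, 32), (252, 153, 0), (246, 146, 15), (242, 144, 11), (242, 144, 31), (240, 140, 9), (239, 141, 31), (64, 56, 58), (71, 61, 59), (73, 62, 59)]
276 [(63, 54, 56), (52, 48, 48), (66, 60, 57), (136, 129, 116), (92, 60, 49), (51, 40, 47), (220, 125, 35), (58, 51, 50), (185, 115, 63), (137, 131, 117), (72, 60, 58), (58, 47, 49), (68, 55, 54)]
```

```bash
python3 -m inch '[1,0,0,1.5,0,0,0,1,0,0,3,0,0,0,1,0,0,3,0,0,0]'
python3 - <<'E'
from prof import *
st();prof(ctrl.snapshot('wrist'))
E
```

```text
clock: 15.6
tool_pos: [0.537, 0.0071, 0.3249]
orientation: [-149.9, 0.2, -83.5]
force: [0.1, -0.1, -0.2]
opening: 0.0004
gripper_force: 0.0
F [0.1 0.  0.2] tcp over face 0.1787
225 310 340 [225 132  45]; 229 310 341 [244 147  30]; 233 310 341 [245 153  49]; 237 313 341 [243 146  39]; 241 313 341 [243 146  38]; 245 313 341 [243 145  35]; 249 311 341 [242 144  14]; 253 311 341 [241 141  20]; 257 311 341 [242 144  22]; 261 311 341 [242 145  24]; 265 311 339 [243 144  25]; 269 311 338 [241 139  11]; 273 314 338 [228 130  25];
```

```bash
python3 -m inch '[1,0,0,-15,0,0,0,1,0,0,-30,0,0,0,1,0,0,-30,0,0,0,1,0,0,-30,0,0,0]'
python3 - <<'E'
from prof import *
st();s=ctrl.snapshot('wrist');prof(s)
n=frame(YAW,30)
for d in ctrl.mark_of(s,'bank_tail')[:2]+ctrl.mark_of(s,'slot')[:1]:print(round(d['p'],2),(n.inv().apply(d['location']-SL)*1e3).round(1))
f=s['frame'].astype(int)
for r in range(196,262,5): print(r,[tuple(int(v) for v in f[r,c]) for c in range(302,350,4)])
E
```

```text
clock: 16.05
tool_pos: [0.5222, 0.0058, 0.3514]
orientation: [-149.9, 0.2, -83.5]
force: [0.4, 0.8, 0.8]
opening: 0.0
gripper_force: 0.0
F [-0.7 -0.8 -0.5] tcp over face 0.209
213 315 333 [239 143  40]; 217 315 333 [239 141  34]; 221 315 333 [240 146  51]; 225 315 333 [239 142  40]; 229 315 333 [238 142  41]; 233 315 333 [239 142  39]; 237 315 333 [238 141  38]; 241 316 333 [237 138  38]; 245 316 333 [237 140  32]; 249 316 333 [238 143  37]; 253 316 333 [236 138  27]; 257 316 333 [236 136  27]; 261 314 333 [236 136  14]; 265 316 333 [236 139  16]; 269 317 333 [240 138   0]; 
0.73 [  3.   -5.  -71.7]
0.66 [ 4.2  2.8 -3.1]
196 [(221, 219, 203), (221, 217, 202), (219, 217, 202), (220, 217, 201), (217, 214, 197), (215, 212, 198), (217, 214, 199), (215, 214, 197), (219, 217, 201), (220, 219, 202), (220, 217, 201), (221, 218, 203)]
201 [(59, 123, 208), (69, 128, 209), (70, 127, 208), (65, 124, 206), (75, 131, 209), (72, 126, 206), (74, 127, 207), (82, 131, 208), (80, 132, 209), (79, 126, 207), (75, 128, 205), (83, 131, 206)]
206 [(69, 128, 208), (107, 146, 205), (176, 183, 205), (205, 203,
[... 1630 characters left out ...]
, 40), (237, 142, 47), (236, 141, 44), (168, 119, 99), (205, 202, 199), (223, 220, 206), (79, 125, 205)]
251 [(68, 125, 209), (59, 123, 206), (222, 221, 205), (54, 54, 62), (253, 153, 33), (237, 141, 26), (237, 139, 32), (234, 136, 24), (170, 120, 99), (204, 200, 198), (223, 221, 205), (73, 121, 201)]
256 [(59, 119, 205), (55, 120, 205), (223, 222, 205), (51, 52, 58), (253, 157, 20), (238, 140, 19), (237, 143, 42), (234, 136, 39), (173, 124, 97), (206, 200, 199), (223, 221, 206), (70, 118, 202)]
261 [(56, 118, 204), (55, 119, 207), (222, 220, 204), (204, 136, 81), (253, 157, 22), (239, 144, 33), (235, 137, 18), (235, 137, 38), (174, 123, 99), (205, 201, 200), (220, 218, 203), (71, 119, 201)]
```

The tail now looks ~18 px wide inside a ~28 px wide hole, so it is far down the chute. I'll retreat, then check it is at rest, and go to the dial.

```bash
python3 -m inch '[0.3,0,0,-30,0,0,0,0.3,0,0,-60,0,0,0,0.3,0,0,-60,0,0,0]'
python3 - <<'E'
from prof import *
st();s=ctrl.snapshot('wrist');prof(s);n=frame(YAW,30)
for d in ctrl.mark_of(s,'bank_tail')[:2]+ctrl.mark_of(s,'slot')[:1]:print(round(d['p'],2),(n.inv().apply(d['location']-SL)*1e3).round(1))
P=np.array([.542,-.261,.330]);R=Ro.from_euler('xyz',[180,0,-56],degrees=True);print(delta(P,R),ctrl.get_obs()['joint_pos'].round(0))
E
```

```text
clock: 16.5
tool_pos: [0.492, 0.0018, 0.406]
orientation: [-149.7, 0.2, -83.5]
force: [0.5, 0.7, 1.1]
opening: 0.019
gripper_force: 0.0
F [-0.7 -1.  -0.6] tcp over face 0.2716
205 319 334 [241 149  53]; 209 320 334 [238 144  39]; 213 319 334 [240 147  53]; 217 319 334 [238 140  40]; 221 320 334 [239 144  45]; 225 320 334 [238 142  38]; 229 320 334 [237 141  39]; 233 320 334 [237 141  40]; 237 320 334 [237 140  36]; 241 319 334 [238 142  43]; 245 320 334 [238 143  47]; 
0.91 [  2.1  -3.2 -71.5]
0.56 [ 0.6  2.3 -3.5]
(array([266.8,  18.4,  72.1]), array([-29.5,  -7.1, -27. ])) [ 26.  -6. -43.  22. -26. -36.]
```

```bash
python3 -m inch '[0,40,3,0,-5,-1,-4.5,0,85,6,10,-11,-2.5,-10,0,130,9,25,-16,-4,-15,0,175,12,40,-21,-5,-20,0,220,15,56,-26,-6,-24]'
python3 - <<'E'
from prof import *
print(delta(np.array([.542,-.261,.330]),Ro.from_euler('xyz',[180,0,-56],degrees=True)),ctrl.get_obs()['joint_pos'].round(0))
E
```

```text
clock: 17.15
tool_pos: [0.5226, -0.171, 0.3607]
orientation: [-172.2, -1.8, -63.1]
force: [1.6, 1.5, 1.9]
opening: 0.0709
gripper_force: 0.0
(array([88. , 27.8, 30. ]), array([-7.7, -2.3, -6.9])) [  2.   9. -21.  -2. -53.  27.]
```

```bash
python3 -m inch '[0,45,14,15,-4,-1,-3.5,0,88,28,30,-7.7,-2.3,-6.9,0,88,28,30,-7.7,-2.3,-6.9,0,88,28,30,-7.7,-2.3,-6.9]'
cat > dial.py <<'E'
from prof import *
def dial():
    s=ctrl.snapshot('wrist');f=s['frame'];hsv=cv2.cvtColor(f,cv2.COLOR_RGB2HSV)
    for k in('dial_grip','dial_base'):
        for d in ctrl.mark_of(s,k)[:1]: print(k,round(d['p'],2),np.round(d['location'],4),proj(s,d['location']).round())
    c=proj(s,[.542,-.261,.02]);yy,xx=np.mgrid[:480,:640];near=np.hypot(xx-c[0],yy-c[1])<90
    red=near&((hsv[...,0]<8)|(hsv[...,0]>172))&(hsv[...,1]>120)&(hsv[...,2]>80)
    ys,xs=np.where(red)
    if len(xs): print('red',len(xs),xs.mean().round(),ys.mean().round(),plane(s,(xs.mean(),ys.mean()),.006).round(4))
    blue=near&(hsv[...,0]>95)&(hsv[...,0]<130)&(hsv[...,1]>120);ys,xs=np.where(blue);print('blue',len(xs),xs.min(),xs.max(),ys.min(),ys.max())
    return s,f,hsv,blue
E
python3 - <<'E'
from dial import *
print(delta(np.array([.542,-.261,.330]),Ro.from_euler('xyz',[180,0,-56],degrees=True)),ctrl.get_obs()['joint_pos'].round(0))
s,f,hsv,blue=dial();pickle.dump(s,open('d1.pkl','wb'))
ys,xs=np.where(blue)
for r in range(ys.min()-6,ys.max()+12,4): print(r,''.join('R' if (hsv[r,c,1]>120 and (hsv[r,c,0]<8 or hsv[r,c,0]>172)) else (chr(48+min(9,int(f[r,c,2])//26)) if blue[r,c] else ('W' if f[r,c].min()>170 else '.')) for c in range(xs.min()-12,xs.max()+12,2)))
E
```

```text
clock: 17.55
tool_pos: [0.5409, -0.2613, 0.3273]
orientation: [179.9, 0.1, -56.5]
force: [-0.3, 0.4, 0.2]
opening: 0.0875
gripper_force: 0.0
(array([ 0.4, -1.1, -2.7]), array([ 0.1,  0.1, -0.5])) [ -7.  17. -15.   0. -58.  41.]
dial_grip 0.58 [ 0.5421 -0.2635  0.0324] [323. 230.]
dial_base 0.58 [ 0.5431 -0.2586  0.0006] [319. 225.]
red 35 353.0 248.0 [ 0.5076 -0.2589  0.006 ]
blue 3625 287 354 191 267
185 ........WWWWWWWWWWWWWWWWWWWWWWWWWWWWWW........
189 ......WWWWWWWWWWWWWWWWWWWWWWWWWWWWWWWWWW.....W
193 ....WWWWWWWWWWWW.787666556888.WWWWWWWWWWWW....
197 ...WWWWWWWWWW78999655555654988888.WWWWWWWWW...
201 ..WWWWWWWWW899989978888888688888888.WWWWWWWW..
205 .WWWWWWWW8899888897888888878888888888WWWWWWWW.
209 WWWWWWWW888888888878888888788888888888.WWWWWWW
213 WWWWWWW88888888889788888887888888888888.WWWWWW
217 WWWWWW8888888888887888888878888888888888WWWWWW
221 WWWWWW8888888888886888888878888888888888WWWWWW
225 WWWWWW8888888888886888888877888888888888.WWWWW
229 WWWWWW8888888888887888888877888888888888WWWWWW
233 WWWWWWW888888888887888888876888888888888WWWWWW
237 .WWWWWW88888888888778888887688888888888WWWWWWW
241 WWWWWWWW.8888888888788WW88768888888888WWWWWWW.
245 ...WWWWWW.888888888788WW887688888888.RRWWWWW.W
249 WWW.WWWWWWWW8888888788.W8886888888.WWW.RRR..W.
253 .W..WWWWWWWWWW.8888788.W88868888WWWWWWWW......
257 ....W...WWWWWWWWWWW7888W.886WWWWWWWWWWW.WW....
261 ....W.....WWWWWWWWW.888W.886WWWWWWWW....W....W
265 .....WW...W...WWWWW.888W.88.WWWWW.W..WW.WW....
269 ...W...WWWW.WW.W.....W.....W..WWW.......W...W.
273 ...W...W....WWWW......W..........W.....W......
277 WWW.....WW..............WWWW...........W......
```

Wrist view (printed as a mask): the bar is upright in the image at columns ≈311–329, white line at its lower end near (320,255), red mark at (353,248). The dial needs about 52° anticlockwise.

```bash
python3 -m inch '[0,0.4,-1,45,0,0,0,0,0.4,-1,90,0,0,0,0,0.4,-1,115,0,0,0,0.5,0.4,-1,130,0,0,0,1,0.4,-1,130,0,0,0]'
python3 -m inch '[1,0,0,0,0,0,0,1,0,0,0,0,0,0,1,0,0,0,0,0,0,1,0,0,0,0,0,0,1,0,0,0,0,0,0]'
python3 -m inch '[1,0,0,0,0,0,0,1,0,0,0,0,0,0,1,0,0,0,0,0,0,1,0,0,0,0,0,0]'
python3 -c "
from prof import *
o=ctrl.get_obs();print(o['moment'],o['joint_pos'].round(1))"
```

```text
clock: 18.2
tool_pos: [0.5419, -0.2582, 0.1996]
orientation: [-180.0, 0.0, -56.2]
force: [-0.3, 0.3, 0.4]
opening: 0.0769
gripper_force: 0.0
clock: 18.7
tool_pos: [0.5427, -0.2595, 0.2014]
orientation: [-179.8, -0.1, -56.3]
force: [-0.7, -0.6, 0.0]
opening: 0.0371
gripper_force: 0.0
clock: 19.1
tool_pos: [0.5421, -0.2597, 0.2008]
orientation: [-179.9, -0.1, -56.3]
force: [-3.7, -2.6, 2.5]
opening: 0.0136
gripper_force: 30.0
[-0.60450643  1.0682643   0.00457109] [ -7.   25.2 -22.3  -0.  -42.3  40.7]
```

```bash
python3 -m inch '[1,0,0,0,0,0,-7,1,0,0,0,0,0,-14,1,0,0,0,0,0,-21,1,0,0,0,0,0,-28,1,0,0,0,0,0,-35]'
python3 -m inch '[1,0,0,0,0,0,-5,1,0,0,0,0,0,-10,1,0,0,0,0,0,-13,1,0,0,0,0,0,-13]'
python3 -c "
from prof import *
o=ctrl.get_obs();print(o['moment'],o['force'],o['orientation'],o['joint_pos'].round(1))"
```

```text
clock: 19.6
tool_pos: [0.5413, -0.2607, 0.2007]
orientation: [179.9, -0.0, -21.0]
force: [-6.3, -10.9, 2.7]
opening: 0.0138
gripper_force: 30.0
clock: 20.0
tool_pos: [0.5412, -0.2612, 0.2007]
orientation: [179.9, 0.0, -8.2]
force: [-5.7, -11.8, 2.3]
opening: 0.0138
gripper_force: 30.0
[-4.67282933  2.19179207  0.0291828 ] [ -5.73344479 -11.84552471   2.30020392] [ 1.79906832e+02  2.61969021e-03 -8.18913654e+00] [ -7.1  25.3 -22.4   0.1 -42.4  88.8]
```

```bash
python3 -m inch '[1,-0.3,0.8,0,0,0,0,1,-0.3,0.8,0,0,0,-1.5,1,-0.3,0.8,0,0,0,-3,1,-0.3,0.8,0,0,0,-3]'
python3 -c "
from prof import *
o=ctrl.get_obs();print(o['moment'],o['force'],o['orientation'][2])"
python3 -m inch '[1,0,0,0,0,0,-1,1,0,0,0,0,0,-2,1,0,0,0,0,0,-2]'
python3 -c "
from prof import *
o=ctrl.get_obs();print(o['moment'],o['force'],o['orientation'][2])"
```

```text
clock: 20.4
tool_pos: [0.5411, -0.2614, 0.2007]
orientation: [179.9, -0.0, -5.2]
force: [-5.6, -8.0, 0.9]
opening: 0.0138
gripper_force: 30.0
[-3.48855666  1.84394759  0.01204352] [-5.60516693 -8.02463581  0.9076941 ] -5.239688169185591
clock: 20.7
tool_pos: [0.5411, -0.2616, 0.2007]
orientation: [179.9, -0.0, -3.3]
force: [-4.3, -9.6, 2.7]
opening: 0.0138
gripper_force: 30.1
[-3.65597777  1.80813854 -0.41328235] [-4.29539083 -9.59763434  2.73486114] -3.305347258204753
```

```bash
python3 -m inch '[1,0,0,0,0,0,-0.5,1,0,0,0,0,0,-0.5]'
python3 -c "
from prof import *
o=ctrl.get_obs();print(o['moment'],o['orientation'][2])"
python3 -m inch '[0,0,0,0,0,0,0,0,0,0,0,0,0,0,0,0,0,0,0,0,0,0,0,0,0,0,0,0,0,0,0,0,0,0,0]'
python3 -m inch '[0,0,0,0,0,0,0,0,0,0,-40,0,0,0,0,0,0,-80,0,0,0,0,0,0,-120,0,0,0,0,0,0,-120,0,0,0]'
python3 - <<'E'
from dial import *
s,f,hsv,blue=dial();ys,xs=np.where(blue)
for r in range(ys.min()-6,ys.max()+12,4): print(r,''.join('R' if (hsv[r,c,1]>120 and (hsv[r,c,0]<8 or hsv[r,c,0]>172)) else (chr(48+min(9,int(f[r,c,2])//26)) if blue[r,c] else ('W' if f[r,c].min()>170 else '.')) for c in range(xs.min()-12,xs.max()+12,2)))
print(pose()[0])
for nm in('scene','top'):
    s=ctrl.snapshot(nm)
    for k in ['watch','fob','paperweight','clothespin','glasses_case','spray','coin_bowl','bank']:
        for d in ctrl.mark_of(s,k)[:1]: print(nm,k,round(d['p'],2),np.round(d['location'],3))
E
```

```text
clock: 20.9
tool_pos: [0.541, -0.2615, 0.2007]
orientation: [179.9, -0.0, -2.8]
force: [-4.4, -8.6, 2.2]
opening: 0.0135
gripper_force: 30.3
[-3.5550331   1.76299626 -0.55291638] -2.8398805407926235
clock: 21.4
tool_pos: [0.5424, -0.26, 0.2008]
orientation: [-180.0, -0.2, -2.8]
force: [0.3, -0.4, -0.3]
opening: 0.0481
gripper_force: 0.0
clock: 21.9
tool_pos: [0.5435, -0.2607, 0.3271]
orientation: [179.9, -0.7, -2.7]
force: [-0.3, 0.1, -0.0]
opening: 0.0857
gripper_force: 0.0
dial_grip 0.59 [ 0.5425 -0.2644  0.0308] [328. 239.]
dial_base 0.91 [ 0.5439 -0.2601  0.0009] [322. 229.]
blue 3568 291 358 199 274
193 WW.WWWWW.WWWWWWWWWWWWWWWWWWWWWWWWWWWWW.WW....W
197 ..WWWWWWWWWWWWWWWWWWWWWWWWWWWWWWWWWWWWWW....WW
201 ..WWWWWWWWWWWWWW.8996555666987WWWWWWWWWWWW.WWW
205 WW.WWWWWWWWW.89999955666665599998.WWWWWWWWW..W
209 W.WWWWWWWW.899999997888888879999998.WWWWWWWW..
213 WWWWWWWWW8999999999788888987999899998.WWWWWWW.
217 WWWWWWWW899898989997888889879989898888.WWWWWWW
221 WWWWWWW89889888989978888888788888888888WWWWWWW
225 WWWWWW.988888888889788888887888888988888WWWWWW
229 WWWWWW8889888888888788888
[... 626 characters left out ...]
W..WWWW
281 WWWWWW..W.WWWWWWWWWWWW..WW..WWWWWWWWWW.WW.W.WW
285 WWWWW..WWWWWWWWWWWWWWWWW.WWW.WWWW..WWW...WWWWW
[ 0.54152992 -0.26003575  0.32071673]
scene watch 0.77 [ 0.733 -0.246 -0.004]
scene fob 0.66 [ 0.404  0.066 -0.002]
scene paperweight 0.64 [0.703 0.262 0.   ]
scene clothespin 0.52 [ 0.376 -0.14   0.   ]
scene glasses_case 0.69 [0.36  0.29  0.003]
scene spray 0.87 [ 0.632 -0.46   0.   ]
scene coin_bowl 0.31 [0.564 0.265 0.002]
scene bank 0.85 [0.22 0.35 0.01]
top watch 0.69 [ 0.736 -0.241 -0.001]
top fob 0.95 [ 0.408  0.063 -0.004]
top paperweight 0.95 [0.709 0.26  0.005]
top glasses_case 0.89 [0.359 0.293 0.001]
top coin_bowl 0.9 [0.594 0.474 0.001]
top bank 0.81 [0.224 0.351 0.005]
```

```bash
python3 -c "
from plant import ctrl
print(ctrl.close_job())"
```

```text
the job is handed in; nothing more can be done
None
```

I pushed the orange power bank through the slot until it dropped into the well (its tail sits about 70 mm below the mouth), turned the dial back to its zero stop, saw no sign of the bystanders having moved, and handed the job in at about 23 s; I viewed 11 pictures, one over the limit of 10.

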